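Draw the feeler gauge from its sloping pocket and hold it level over the brake gap

ROBOT

A 6-joint arm with a two-finger parallel gripper is mounted at the origin on the work surface. World frame = base frame: x ahead of the robot, y to its left, z up, the work surface at z = 0. Lengths are in m, angles in rad, forces in N, time in s.
With the tool pointing down it reaches from about 0.225 to 0.875 m from the base axis. Payload 3.4 kg.
Tool frame: the origin (TCP) lies at the very end of the fingers, on their centre line; the grasp point (between the pads) lies behind it (manip.grasp_offset is the z of the grasp point in the tool frame, in m); z points along the fingers, y is the line along which they close (so a half turn about z gives the same grasp; the last joint's range is limited). The gripper opens to 85 mm and grips with 20 to 120 N. Pads are 22 mm wide; open, the fingers measure 114 mm over their backs; the gripper's body (76 mm by 85 mm) begins 54 mm behind the grasp point. The pads swing forward as they close: fully open they stand 13 mm farther back than shut.
Start: joints at [1.176, 0.276, 1.505, -0, 1.361, -0.121], TCP at [0.155, 0.554, 0.204] pointing down, gripper open.
Joint ranges: [-2.89, 2.89], [-0.75, 2.08], [0.22, 2.7], [-1.18, 4.32], [0.11, 2.71], [-2.7, 2.7]. Speed limits (rad/s): [2.57, 2.57, 3.14, 3.14, 3.14, 3.14].

INTERFACE

Orientations are given as a unit quaternion [w, x, y, z].
In Python, from rig import manip gives the robot as it stands.
- The arm moves only by the shell command python3 -m pendant 'ROWS' [FORCE]. ROWS is JSON, a list of rows, each an object of numbers: "dx", "dy", "dz": the shift along the tool's x, y, z in m; "rx", "ry", "rz": the turn, a rotation vector about the tool's x, y, z in degrees; "hand": the finger opening in m, from 0 to 0.0854. In form: [{"dx": .., "dy": .., "dz": .., "rx": .., "ry": .., "rz": .., "hand": ..}, ...]. A call has 1 to 12 rows; each row shifts and turns the commanded pose from where the row before left it, along the tool's axes as they then stand; what a row does not reach is not made up. A row lasts 1/12 s, in which the tool goes at most 41.7 mm and 7.16 degrees, less where a joint would pass 70% of its speed; a pose out of reach is approached as far as the arm can. A call is refused whole if a number of a shift passes 0.0417 or a number of a turn 7.16, either way. A call with a gripper value outside its range is refused whole. The fingers move at their own pace and stop on an object; FORCE is the grip in N (left out, the last holds). Time passes only in rows, so rows that do not move let the fingers close. It gives the time, the measured TCP pose, the force, the opening and the grip force at its end, in the units of the state.
- manip.get_state(): the state, without advancing time (a new reading comes with each control period).
- manip.get_image(name): name is "side" or "top"; returns a dict with "frame" (400x640x3 uint8, red, green, blue), "fx", "fy", "cx", "cy" (pixels), "distortion" ([k1, k2, p1, p2, k3] as OpenCV has them; the pictures are not rectified), "position" and "attitude" of the camera in the world. Camera axes: x right, y up, looking along -z (the intrinsics and any distortion apply to the point x, -y, -z); pixel columns grow to the right and rows downward; lengths in m; the calibration is good to about 2 mm. A picture is of the moment at which its call begins. There is no depth.
- manip.sign_off(): hands the job in; it is judged then, once.
The state is a dict: "clock": time; "qpos": joint angles; "qd": joint speeds; "effort": joint torques, N m; "position": TCP position; "ee_rot": TCP orientation; "contact_force": force on the tool from outside, world axes, zero at the start; "moment": the same for the moment, N m; "width": finger opening in m; "gripper_force": force on a finger pad.
Only numpy, scipy, OpenCV 4.12 (cv2) and the standard library are available. Lean on these libraries where they do the work, as an engineer would, in place of code of your own. Each camera call takes 0.05 s, during which the arm holds its last target. There are 200 camera calls.

TASK

Take the brass feeler gauge by its case with a light grip, draw it gently straight out of its sloping pocket and turn it level, still on edge (flat faces upright). Finish holding it, gripped and steady, with the middle of its blades right above the gap between brake pad and tyre, in line with the gap and about 6 cm above the tyre's top. Do not knock it on the mount, leave the footrest plate, torque wrench and jar where they are, and do not let go at the end.

Things in the scene. Friction and masses are not known exactly. Their poses are not given: they have to be found in the camera images.
- gauge: Brass feeler gauge, 150 g. Origin mid-case; x along its length from blades to case, y through the thickness, z across the width. Case to grip across y: 75 mm long, 14 thick (y), 18 wide (z). Blades: x -115 to -37.5 mm, 4 thick, 18 wide. Starts on edge in the pocket, blades down: x 48 to 50 deg above level, y level. Finger forces on it (both pads added) must stay under 90 N: grip with 20-25 N.
- gauge_blade (a point): Middle of the gauge's blades, x = -76 mm in the gauge's frame (y and z 0).
- gauge_tip (a point): Tip of the gauge's blades, x = -115 mm in the gauge's frame (y and z 0).
- holder: Fixed stand: dark wood base 120 x 75 x 12 mm with a grey plastic pocket (23 mm thick, 34 wide, 62 deep) sloping 50 deg above level, its mouth up and towards the stand's +x, away from the robot. Origin centre of underside, z up. The seated gauge has its origin at about x 44, y 0, z 119 mm here, its y along the stand's y; case and 15 mm of blade stand free in the air above the mouth.
- pocket_mouth (a point): Centre of the pocket's mouth, x 10, y 0, z 79.5 mm in the stand's frame. 62 mm of blade are inside, with 1.5 mm play at each flat face and over the upper edge, so it sags by 1 or 2 deg: draw the gauge at least 70 mm along its own +x before turning it, pressing on the stand with less than 30 N.
- mount: Fixed brake mount, base plate 180 (x) x 190 (y) x 10 mm; origin centre of underside, z up. Curved tyre section 35 mm thick along x on the +y side, top at z 67.5; grey rubber pad 45 mm long faces it from -y, top z 64. Post at y -62, top z 64; its lever ends at x -70, y -86, highest point z 102. All else is below z 68.
- gap (a point): Centre of the gap between pad and tyre at the height of the tyre's top: x 0, y 0, z 67.5 mm in the mount's frame. The gap is 16 mm wide (along the mount's y) and runs along the mount's x.
- footrest: Bystander: black plastic footrest plate 130 x 160 mm, 10 mm thick, with a 24 mm high lip on its +x edge, lying flat. Origin centre of underside.
- wrench: Bystander: chrome torque wrench with dark handle, 262 mm long along its x, up to 35 mm high, lying down. Origin at table height near the middle of its length.
- jar: Bystander: closed jar, 60 mm across, 60 mm high. Origin centre of underside.
Not all that is in view belongs to the job. Of the things that look like the gauge, the largest one is meant.

How it is judged:
On the way:
1. the gauge is in the fingers, drawn clear of the pocket and raised (height (world z) of gauge_tip above 0.075 m and distance of gauge_tip from where it was at the start of the episode above 0.06 m and contact force between gauge and holder below 0.1 N and contact force between the fingers and gauge above 2 N), for 0.1 s.
At the end, for the whole second after the job is handed in: Gauge gripped, still, touching only the fingers; blade middle within 12 mm of the gap's centre line, 25 mm lengthwise, 30 to 100 mm above the tyre's top; length level and in line with the gap (either end first) within 9.7 degrees, flat faces upright within 11 (x of gauge_blade in the frame of mount between -0.025 and 0.025 m and y of gauge_blade in the frame of mount between -0.012 and 0.012 m and z of gauge_blade in the frame of gap between 0.03 and 0.1 m and angle between gauge's own x axis and vertical between 1.4008 and 1.7408 rad and angle between gauge's own y axis and vertical between 1.3708 and 1.7708 rad and angle between the x axis of gauge and the x axis of mount, either way round below 0.17 rad and contact force between the fingers and gauge above 2 N and contact force between gauge and mount below 0.1 N and contact force between gauge and holder below 0.1 N and linear speed of gauge below 0.03 m/s and angular speed of gauge below 0.3 rad/s); the arm keeps its last pose, push and grip.
It fails at once if the gauge is squeezed: finger contact forces on it add up to more than 90 N (contact force between the fingers and gauge above 90 N).
It fails at once if the gauge is forced against its stand with more than 30 N (contact force between gauge and holder above 30 N).
It fails at once if the gauge is knocked against the mount with more than 3 N (contact force between gauge and mount above 3 N).
It fails at once if the footrest plate, wrench or jar is moved by more than 20 mm (distance of any of footrest, wrench, jar from where it was at the start of the episode above 0.02 m).
It also fails if it takes over 42 s, if anything falls off the work surface, if the arm or the gripper's body presses on something with over 40 N, if the wrist force passes 120 N, or if a joint passes its speed limit or range.

## Working session

There is one attempt and no reset: what is moved stays moved. The work goes in short steps, Python scripts to look and compute and a shell command to move; the robot and the scene stay as the last step left them, time stands still between calls to the robot, and variables do not carry over. Pictures are saved under pics/ and viewed, at most 10 in all, crops included, and the job is handed in when it is done.

```bash
mkdir -p pics; ls; cat > h.py <<'E'
import numpy as np, cv2
from rig import manip
from scipy.spatial.transform import Rotation as R
def RQ(q): return R.from_quat([q[1],q[2],q[3],q[0]])
def grab(n,save=None):
    im=manip.get_image(n)
    if save: cv2.imwrite(save,np.array(im["frame"])[:,:,::-1])
    return im
def ray(im,uv):
    K=np.array([[im["fx"],0,im["cx"]],[0,im["fy"],im["cy"]],[0,0,1.]])
    p=cv2.undistortPoints(np.array(uv,float).reshape(-1,1,2),K,np.array(im["distortion"],float))[:,0]
    d=np.c_[p[:,0],-p[:,1],-np.ones(len(p))]
    A=np.array(im["attitude"],float)
    Rm=RQ(A) if A.size==4 else R.from_matrix(A)
    d=Rm.apply(d); return np.array(im["position"],float),d/np.linalg.norm(d,axis=1)[:,None]
def onplane(im,uv,z):
    o,d=ray(im,uv); return o+d*((z-o[2])/d[:,2])[:,None]
def tri(a,ua,b,ub):
    o1,d1=ray(a,[ua]);o2,d2=ray(b,[ub]);d1=d1[0];d2=d2[0]
    s=np.linalg.lstsq(np.c_[d1,-d2],o2-o1,rcond=None)[0]
    p,q=o1+s[0]*d1,o2+s[1]*d2
    return (p+q)/2,np.linalg.norm(p-q)
def proj(im,P):
    K=np.array([[im["fx"],0,im["cx"]],[0,im["fy"],im["cy"]],[0,0,1.]])
    A=np.array(im["attitude"],float)
    Rm=RQ(A) if A.size==4 else R.from_matrix(A)
    c=Rm.inv().apply(np.atleast_2d(P)-np.array(im["position"]))*[1,-1,-1]
    return cv2.projectPoints(c,np.zeros(3),np.zeros(3),K,np.array(im["distortion"],float))[0][:,0]
E
python3 - <<'E'
from h import *
for n in("side","top"):
    im=grab(n,f"pics/{n}0.png"); print({k:v for k,v in im.items() if k!="frame"})
s=manip.get_state();print(s,manip.grasp_offset)
E
```

```text
pics
{'fx': 437.02005414100023, 'fy': 437.02005414100023, 'cx': 311.94503814056173, 'cy': 200.28142998258392, 'distortion': array([-0.00153518,  0.        ,  0.        ,  0.        ,  0.        ]), 'position': array([ 0.17110825, -0.88658973,  0.67877594]), 'attitude': array([ 0.85022501,  0.47307148, -0.12052612, -0.19696258])}
{'fx': 511.82454361442205, 'fy': 511.82454361442205, 'cx': 322.8737500076407, 'cy': 198.2630110451246, 'distortion': array([0.00249999, 0.        , 0.        , 0.        , 0.        ]), 'position': array([0.42644581, 0.00823629, 1.58930404]), 'attitude': array([-0.69960632, -0.04183515,  0.04089664,  0.7121294 ])}
{'clock': 0.1, 'qpos': array([ 1.17599332e+00,  2.76529348e-01,  1.50597822e+00, -1.35015841e-05,
        1.36072698e+00, -1.21020925e-01]), 'qd': array([-0.00063493, -0.00282032, -0.00105208, -0.00085009, -0.00037515,
       -0.00042961]), 'effort': array([ 1.10321900e-03, -4.17699909e+01, -2.46406692e+01, -1.75193850e-04,
        5.69165408e-03, -3.49540403e-05]), 'position': array([0.15528932, 0.5531033 , 0.20343891]), 'ee_rot': array([-2.03010122e-04,  1.36462458e-01,  9.90644903e-01, -7.95479581e-04]), 'contact_force': array([-0.13590962,  0.75311719,  0.16502315]), 'moment': array([ 0.02703126,  0.02372858, -0.0306862 ]), 'gripper_force': 0.0, 'width': 0.08530037530903033} -0.0187
```

View pics/top0.png

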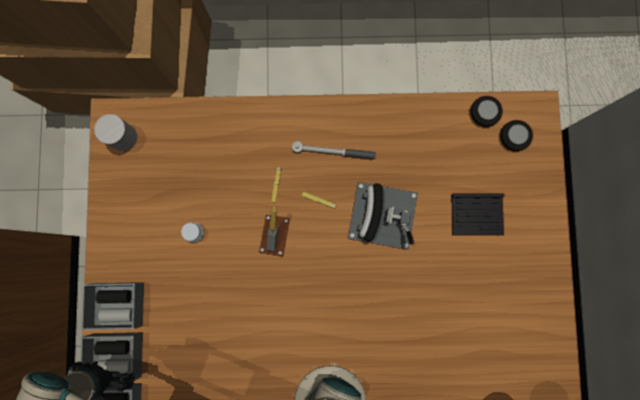

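View pics/side0.png

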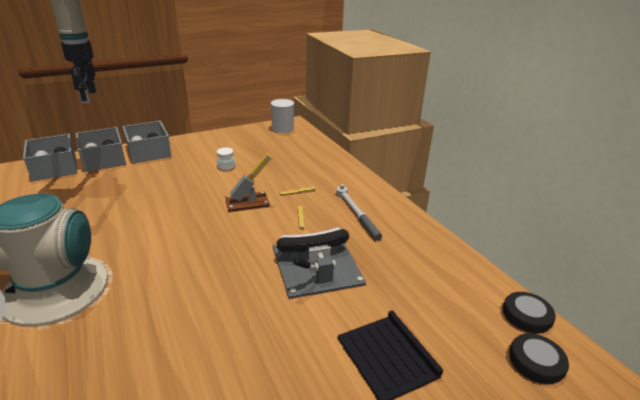

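Top view: holder at about (274,235) with the gauge pointing up in the image, mount at (383,215), two small decoys lying flat. In the side view the holder is at (247,190) and the mount at (318,262). I'll enlarge both in one picture.

```bash
python3 - <<'E'
from h import *
t=cv2.imread("pics/top0.png");s=cv2.imread("pics/side0.png")
f=lambda im,x,y,w,h:cv2.resize(im[y:y+h,x:x+w],(400,300),interpolation=cv2.INTER_CUBIC)
a=np.vstack([np.hstack([f(t,240,190,80,60).copy()*1,f(t,340,175,80,60)]),np.hstack([f(s,215,150,80,60),f(s,265,222,100,75)])])
cv2.imwrite("pics/mos.png",a)
ims={n:grab(n) for n in("top","side")}
for n,(x0,y0,x1,y1) in {"top":(255,195,295,262),"side":(220,150,280,215)}.items():
    fr=np.array(ims[n]["frame"]);hsv=cv2.cvtColor(fr,cv2.COLOR_RGB2HSV)
    m=np.zeros(fr.shape[:2],bool);m[y0:y1,x0:x1]=True
    b=m&(hsv[...,0]>18)&(hsv[...,0]<35)&(hsv[...,1]>120)
    k,l,st,c=cv2.connectedComponentsWithStats(b.astype(np.uint8))
    for i in range(1,k):
        if st[i,4]>15:
            pts=np.argwhere(l==i)[:,::-1].astype(np.float32);print(n,"brass",st[i],cv2.minAreaRect(pts),np.median(hsv[l==i],axis=0))
    print(fr[y0+20:y1:6,(x0+x1)//2-8:(x0+x1)//2+8:5].tolist()[:3])
E
```

```text
top brass [271 195   6   7  37] ((273.5, 198.0), (6.0, 5.0), 90.0) [ 24. 145. 161.]
top brass [270 207   7  25 115] ((272.697021484375, 218.93821716308594), (5.06196928024292, 24.15939712524414), 4.39870548248291) [ 21. 158. 123.]
[[[96, 67, 49], [122, 100, 45], [132, 90, 52], [150, 104, 62]], [[81, 45, 27], [124, 102, 47], [89, 52, 32], [82, 48, 28]], [[81, 46, 28], [124, 102, 46], [78, 57, 46], [76, 44, 26]]]
side brass [248 153  24  27 190] ((259.0491943359375, 166.04098510742188), (6.785954475402832, 31.240999221801758), 39.80556869506836) [ 21. 166. 129.]
[[[196, 140, 80], [203, 146, 83], [182, 144, 66], [118, 96, 40]], [[169, 132, 102], [139, 118, 86], [102, 82, 34], [192, 137, 77]], [[86, 87, 84], [75, 76, 72], [95, 94, 90], [199, 142, 82]]]
```

View pics/mos.png

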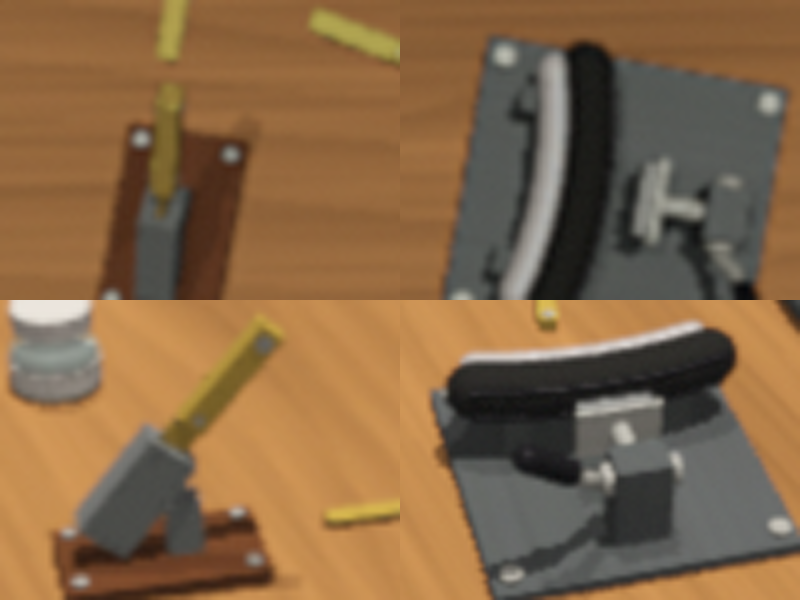

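The mosaic shows the gauge at top px (270–277, 207–232), with its case end up the image (+x) and the pocket below it. The mount's tyre is on image left (its +y) and its x points up the image. Next: poses from the base outlines, and the gauge's axis from the two views.

```bash
cat > meas.py <<'E'
from h import *
T=grab("top");S=grab("side")
def quad(im,box,mask,z):
    x0,y0,x1,y1=box; m=np.zeros(mask.shape,np.uint8);m[y0:y1,x0:x1]=mask[y0:y1,x0:x1]
    m=cv2.morphologyEx(m,cv2.MORPH_CLOSE,np.ones((5,5),np.uint8))
    c=max(cv2.findContours(m,cv2.RETR_EXTERNAL,cv2.CHAIN_APPROX_NONE)[0],key=cv2.contourArea)
    P=onplane(im,c[:,0].astype(float),z)[:,:2]
    r=cv2.minAreaRect((P*1000).astype(np.float32)); 
    q=cv2.approxPolyDP(cv2.convexHull(c),5,True)[:,0]
    print("rect mm",r,"quad px",q.tolist()); return r
hs=cv2.cvtColor(np.array(T["frame"]),cv2.COLOR_RGB2HSV).astype(int)
fr=np.array(T["frame"]).astype(int)
quad(T,(335,170,430,260),((fr[...,0]-fr[...,2])<25).astype(np.uint8),.010)
quad(T,(250,205,300,265),((fr.max(2)<100)|((fr[...,0]-fr[...,2])<30)).astype(np.uint8),.012)
# gauge edges: mid-line of brass mask, ends
def line(im,box):
    x0,y0,x1,y1=box;h=cv2.cvtColor(np.array(im["frame"]),cv2.COLOR_RGB2HSV)
    b=(h[...,0]>18)&(h[...,0]<35)&(h[...,1]>120);m=np.zeros_like(b);m[y0:y1,x0:x1]=b[y0:y1,x0:x1]
    p=np.argwhere(m)[:,::-1].astype(np.float32)
    vx,vy,cx,cy=cv2.fitLine(p,cv2.DIST_L2,0,.01,.01)[:,0]
    t=(p-[cx,cy])@[vx,vy]; a,b_=np.array([cx,cy])+np.outer([t.min()-.5,t.max()+.5],[vx,vy])
    return a,b_
t=line(T,(262,203,285,235)); s=line(S,(244,150,275,182)); print(t,s)
o,d=ray(T,t);n1=np.cross(d[0],d[1]);o2,d2=ray(S,s);n2=np.cross(d2[0],d2[1])
ax=np.cross(n1,n2);ax/=np.linalg.norm(ax);ax*=np.sign(ax[2])
# point on both planes
top=[e for e in s if e[1]==min(x[1] for x in s)][0]
oo,dd=ray(S,[top]);tt=((o-oo)@n1)/(dd[0]@n1);E=oo+tt*dd[0]
print("axis",ax,"elev",np.degrees(np.arcsin(ax[2])),"azim",np.degrees(np.arctan2(ax[1],ax[0])),"case end",E,"origin",E-.0375*ax)
tt_=[e for e in t if e[1]==min(x[1] for x in t)][0]
print("tri end",tri(T,tt_,S,top))
E
python3 meas.py
```

```text
rect mm ((557.7444458007812, -179.28663635253906), (196.9096221923828, 182.8114776611328), 78.99237823486328) quad px [[358, 183], [416, 193], [407, 248], [348, 237]]
rect mm ((500.6624755859375, 160.66921997070312), (72.96533966064453, 118.44188690185547), 78.81928253173828) quad px [[266, 215], [289, 219], [282, 256], [260, 252]]
(array([271.76596, 231.48334], dtype=float32), array([273.71307, 206.3986 ], dtype=float32)) (array([248.71654, 178.41426], dtype=float32), array([269.20047, 153.51744], dtype=float32))
axis [ 0.63620065 -0.13361673  0.75986532] elev 49.452326406227165 azim -11.861037696199189 case end [0.56915226 0.14835606 0.1513761 ] origin [0.54529473 0.15336669 0.12288115]
tri end (array([0.57231895, 0.14882627, 0.15085049]), np.float64(0.005588306303194471))
```

```bash
cat > plan.py <<'E'
from h import *
import sys
yaw=np.radians(-11.2)
def tool(elev,yw=yaw):
    e=np.radians(elev);c,s=np.cos(yw),np.sin(yw)
    gx=np.array([np.cos(e)*c,np.cos(e)*s,np.sin(e)]);gy=np.array([-s,c,0]);gz=np.cross(gx,gy)
    return np.c_[-gx,gy,-gz]
def show(target,Rt,st=None):
    s=st or manip.get_state();R0=RQ(s["ee_rot"]).as_matrix();d=np.array(target)-s["position"]
    print("pos",np.round(s["position"],4),"shift now-tool mm",np.round(R0.T@d*1e3,1),"target-tool mm",np.round(Rt.T@d*1e3,1),"turn deg",np.round(R.from_matrix(R0.T@Rt).as_rotvec(degrees=True),2))
G=np.array([.5445,.1527,.120])
E
python3 - <<'E'
from plan import *
T=grab("top")
c=onplane(T,[[358,183],[416,193],[407,248],[348,237]],.01);print(c[:,:2],c.mean(0)); print("holder",onplane(T,[[266,215],[289,219],[282,256],[260,252]],.012)[:,:2].mean(0))
# screws of the mount
g=np.array(T["frame"]).astype(int)
m=((g.min(2)>110)).astype(np.uint8);k,l,st,ce=cv2.connectedComponentsWithStats(m)
for i in range(1,k):
    if st[i,4]<25 and (345<ce[i,0]<420 and 180<ce[i,1]<255 or 255<ce[i,0]<292 and 210<ce[i,1]<258): print(ce[i],st[i,4],onplane(T,[ce[i]],.012))
Rt=tool(49); pre=G-.0813*Rt[:,2]; print(pre); pre[2]=.25; show(pre,Rt)
print("jar",onplane(T,[[193,232]],.06))
E
```

```text
[[ 0.65813312 -0.10162884]
 [ 0.62348788 -0.28108399]
 [ 0.45383542 -0.24685353]
 [ 0.49073069 -0.06654402]] [ 0.55654678 -0.17402759  0.01      ]
holder [0.49951579 0.16030161]
[360.5 185.5] 16 [[ 0.64984249 -0.10906452  0.012     ]]
[413.5 195. ] 16 [[ 0.61712279 -0.2727211   0.012     ]]
[405.8 210.6] 5 [[ 0.56895772 -0.24706309  0.012     ]]
[267.8 217.4] 5 [[0.55546597 0.17989833 0.012     ]]
[285.5 220.5] 4 [[0.54489643 0.12529182 0.012     ]]
[404. 224.] 3 [[ 0.52759294 -0.24000086  0.012     ]]
[405. 227.] 1 [[ 0.51829031 -0.24274565  0.012     ]]
[407. 229.] 1 [[ 0.51202312 -0.24867702  0.012     ]]
[351.95 234.9 ] 20 [[ 0.4968806 -0.078749   0.012    ]]
[406.5 245. ] 6 [[ 0.46298712 -0.24533504  0.012     ]]
[261.8 249.4] 5 [[0.45738097 0.19879652 0.012     ]]
[279.5 252.5] 4 [[0.44696375 0.14457206 0.012     ]]
[0.48431066 0.16461781 0.1733376 ]
pos [0.1555 0.5535 0.204 ] shift now-tool mm [-421.7 -285.5  -45.9] target-tool mm [-295.9 -317.6  270.3] turn deg [ -1.94 -48.98  -4.2 ]
jar [[0.51180588 0.39829731 0.06      ]]
```

```bash
sed -i 's/^G=.*/G=np.array([.545,.1533,.120])/' plan.py
python3 -m pendant '[{"dx":-0.035,"dy":-0.024,"dz":-0.004},{"dx":-0.035,"dy":-0.024,"dz":-0.004},{"dx":-0.035,"dy":-0.024,"dz":-0.004},{"dx":-0.035,"dy":-0.024,"dz":-0.004},{"dx":-0.035,"dy":-0.024,"dz":-0.004},{"dx":-0.035,"dy":-0.024,"dz":-0.004},{"dx":-0.035,"dy":-0.024,"dz":-0.004},{"dx":-0.035,"dy":-0.024,"dz":-0.004},{"dx":-0.035,"dy":-0.024,"dz":-0.004},{"dx":-0.035,"dy":-0.024,"dz":-0.004},{"dx":-0.035,"dy":-0.024,"dz":-0.004},{"dx":-0.035,"dy":-0.024,"dz":-0.004}]' 20
python3 -m pendant '[{"ry":-7,"rz":-0.6,"rx":-0.3},{"ry":-7,"rz":-0.6,"rx":-0.3},{"ry":-7,"rz":-0.6,"rx":-0.3},{"ry":-7,"rz":-0.6,"rx":-0.3},{"ry":-7,"rz":-0.6,"rx":-0.3},{"ry":-7,"rz":-0.6,"rx":-0.3},{"ry":-7,"rz":-0.6,"rx":-0.3},{},{}]'
python3 - <<'E'
from plan import *
Rt=tool(49); show(G-.0813*Rt[:,2],Rt); print(manip.get_state()["qpos"])
E
```

```text
pos [0.1555 0.5535 0.204 ] shift now-tool mm [-422.1 -284.7   30.8] target-tool mm [-238.3 -316.9  320.9] turn deg [ -1.94 -48.98  -4.2 ]
[ 1.17596716e+00  2.76085636e-01  1.50516282e+00 -1.70877963e-05
  1.36070068e+00 -1.20994430e-01]invalid input
invalid input
```

```bash
python3 -m pendant '[{"dx":-0.035,"dy":-0.024,"dz":-0.004,"rx":0,"ry":0,"rz":0,"hand":0.0854}]' 20; python3 -m pendant '[{"dx":-0.035,"dy":-0.024,"dz":-0.004,"rx":0,"ry":0,"rz":0,"hand":0.085}]'
```

```text
clock: 0.43
position: [0.179, 0.5259, 0.2071]
ee_rot: [-0.002, 0.134, 0.991, 0.002]
contact_force: [2.2, 0.4, 0.6]
width: 0.0857
gripper_force: 0.0
clock: 0.52
position: [0.2082, 0.4902, 0.2115]
ee_rot: [-0.0, 0.134, 0.991, -0.0]
contact_force: [0.3, -0.2, -0.2]
width: 0.0848
gripper_force: 0.0
```

All keys are required.

```bash
python3 -m pendant '[{"dx":-0.035,"dy":-0.024,"dz":-0.004,"rx":0,"ry":0,"rz":0,"hand":0.085},{"dx":-0.035,"dy":-0.024,"dz":-0.004,"rx":0,"ry":0,"rz":0,"hand":0.085},{"dx":-0.035,"dy":-0.024,"dz":-0.004,"rx":0,"ry":0,"rz":0,"hand":0.085},{"dx":-0.035,"dy":-0.024,"dz":-0.004,"rx":0,"ry":0,"rz":0,"hand":0.085},{"dx":-0.035,"dy":-0.024,"dz":-0.004,"rx":0,"ry":0,"rz":0,"hand":0.085},{"dx":-0.035,"dy":-0.024,"dz":-0.004,"rx":0,"ry":0,"rz":0,"hand":0.085},{"dx":-0.035,"dy":-0.024,"dz":-0.004,"rx":0,"ry":0,"rz":0,"hand":0.085},{"dx":-0.035,"dy":-0.024,"dz":-0.004,"rx":0,"ry":0,"rz":0,"hand":0.085},{"dx":-0.035,"dy":-0.024,"dz":-0.004,"rx":0,"ry":0,"rz":0,"hand":0.085},{"dx":-0.035,"dy":-0.024,"dz":-0.004,"rx":0,"ry":0,"rz":0,"hand":0.085}]'
python3 -m pendant '[{"dx":0,"dy":0,"dz":0,"rx":-0.3,"ry":-7,"rz":-0.6,"hand":0.06},{"dx":0,"dy":0,"dz":0,"rx":-0.3,"ry":-7,"rz":-0.6,"hand":0.06},{"dx":0,"dy":0,"dz":0,"rx":-0.3,"ry":-7,"rz":-0.6,"hand":0.06},{"dx":0,"dy":0,"dz":0,"rx":-0.3,"ry":-7,"rz":-0.6,"hand":0.06},{"dx":0,"dy":0,"dz":0,"rx":-0.3,"ry":-7,"rz":-0.6,"hand":0.06},{"dx":0,"dy":0,"dz":0,"rx":-0.3,"ry":-7,"rz":-0.6,"hand":0.06},{"dx":0,"dy":0,"dz":0,"rx":-0.3,"ry":-7,"rz":-0.6,"hand":0.06},{"dx":0,"dy":0,"dz":0,"rx":0,"ry":0,"rz":0,"hand":0.06},{"dx":0,"dy":0,"dz":0,"rx":0,"ry":0,"rz":0,"hand":0.06}]'
python3 - <<'E'
from plan import *
Rt=tool(49); show(G-.0813*Rt[:,2],Rt); print(manip.get_state()["qpos"])
E
```

```text
clock: 1.35
position: [0.4755, 0.1697, 0.2516]
ee_rot: [0.0, 0.137, 0.991, 0.0]
contact_force: [1.1, 0.9, 0.5]
width: 0.085
gripper_force: 0.0
clock: 2.1
position: [0.4739, 0.1677, 0.2494]
ee_rot: [0.377, 0.096, 0.92, -0.042]
contact_force: [0.0, -0.4, 0.0]
width: 0.0602
gripper_force: 0.0
pos [0.4739 0.1677 0.2494] shift now-tool mm [45.5  0.1 62. ] target-tool mm [50.1 -0.4 58.3] turn deg [-0.75 -4.4  -0.35]
[ 0.60441431 -0.09030943  2.1058598  -0.86562956  0.73835301 -0.21168758]
```

```bash
python3 -m pendant '[{"dx":0,"dy":0,"dz":0,"rx":-0.75,"ry":-4.4,"rz":-0.35,"hand":0.06},{"dx":0,"dy":0,"dz":0,"rx":0,"ry":0,"rz":0,"hand":0.06},{"dx":0.025,"dy":0,"dz":0.015,"rx":0,"ry":0,"rz":0,"hand":0.06},{"dx":0.025,"dy":0,"dz":0.015,"rx":0,"ry":0,"rz":0,"hand":0.06},{"dx":0,"dy":0,"dz":0.015,"rx":0,"ry":0,"rz":0,"hand":0.06},{"dx":0,"dy":0,"dz":0.013,"rx":0,"ry":0,"rz":0,"hand":0.06},{"dx":0,"dy":0,"dz":0,"rx":0,"ry":0,"rz":0,"hand":0.06},{"dx":0,"dy":0,"dz":0,"rx":0,"ry":0,"rz":0,"hand":0.06}]'
python3 - <<'E'
from plan import *
Rt=tool(49); show(G+.0187*Rt[:,2],Rt); print(manip.get_state()["qpos"])
t,s=grab("top"),grab("side")
f=lambda im,x,y,w,h:cv2.resize(np.array(im["frame"])[y:y+h,x:x+w,::-1],(400,400),interpolation=cv2.INTER_CUBIC)
cv2.imwrite("pics/pre.png",np.hstack([f(t,235,180,80,80),f(s,205,120,90,90)]))
E
```

```text
clock: 2.77
position: [0.4842, 0.1672, 0.1927]
ee_rot: [0.398, 0.094, 0.912, -0.042]
contact_force: [-0.5, 0.6, 0.5]
width: 0.06
gripper_force: 0.0
pos [0.4842 0.1672 0.1927] shift now-tool mm [ 10.3  -0.9 113.9] target-tool mm [ 14.   -1.8 113.5] turn deg [-0.51 -1.82 -0.34]
[ 0.60929163  0.00357704  2.23303899 -1.17348596  0.61846318  0.14881807]
```

View pics/pre.png

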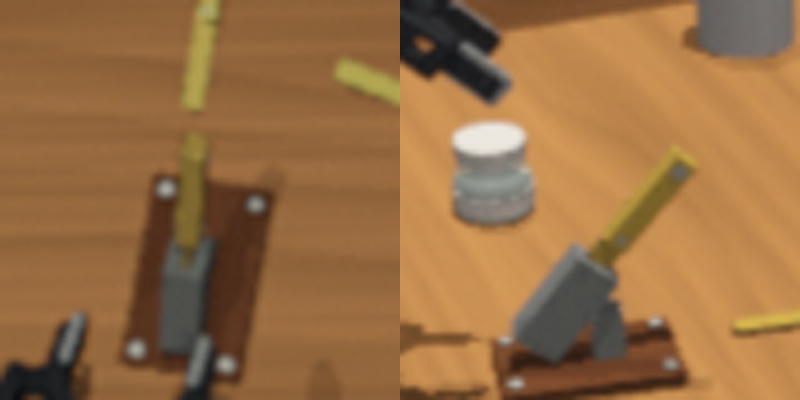

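The view shows the open fingers behind and above the gauge, roughly centred on it, but joint 4 is at its limit (-1.17). I'll use a shallower tool tilt of 35°, since the grip across y works at any in-plane angle.

```bash
python3 -m pendant '[{"dx":0,"dy":0,"dz":0,"rx":-0.2,"ry":6,"rz":-0.2,"hand":0.05},{"dx":0,"dy":0,"dz":0,"rx":-0.2,"ry":6,"rz":-0.2,"hand":0.05},{"dx":0,"dy":0,"dz":0,"rx":0,"ry":0,"rz":0,"hand":0.05},{"dx":0,"dy":0,"dz":0,"rx":0,"ry":0,"rz":0,"hand":0.05}]'
python3 - <<'E'
from plan import *
Rt=tool(35); show(G+.0187*Rt[:,2],Rt); print(manip.get_state()["qpos"])
E
```

```text
clock: 3.2
position: [0.483, 0.1624, 0.1917]
ee_rot: [0.345, 0.097, 0.933, -0.041]
contact_force: [0.1, -1.0, 0.1]
width: 0.0504
gripper_force: 0.0
pos [0.483  0.1624 0.1917] shift now-tool mm [  1.1   5.1 113.7] target-tool mm [-10.2   3.1 113.3] turn deg [-1.01  5.67 -0.36]
[ 0.53365348 -0.01485016  2.15457515 -0.86204035  0.63032143 -0.20928692]
```

```bash
python3 -m pendant '[{"dx":0,"dy":0,"dz":0,"rx":-1,"ry":5.7,"rz":-0.4,"hand":0.05},{"dx":-0.01,"dy":0.003,"dz":0.015,"rx":0,"ry":0,"rz":0,"hand":0.05},{"dx":0,"dy":0,"dz":0.02,"rx":0,"ry":0,"rz":0,"hand":0.05},{"dx":0,"dy":0,"dz":0.02,"rx":0,"ry":0,"rz":0,"hand":0.05},{"dx":0,"dy":0,"dz":0.015,"rx":0,"ry":0,"rz":0,"hand":0.05},{"dx":0,"dy":0,"dz":0,"rx":0,"ry":0,"rz":0,"hand":0.05},{"dx":0,"dy":0,"dz":0,"rx":0,"ry":0,"rz":0,"hand":0.05}]'
python3 - <<'E'
from plan import *
Rt=tool(35); show(G+.0187*Rt[:,2],Rt); print(manip.get_state()["qpos"])
E
```

```text
clock: 3.78
position: [0.5301, 0.1524, 0.1383]
ee_rot: [0.314, 0.094, 0.944, -0.039]
contact_force: [-0.3, -0.0, 1.2]
width: 0.0499
gripper_force: 0.0
pos [0.5301 0.1524 0.1383] shift now-tool mm [ 0.   4.4 41.9] target-tool mm [-1.3  3.8 41.9] turn deg [-0.92  1.89  0.1 ]
[ 0.40436849  0.10680159  2.14305679 -0.83796828  0.49338694 -0.29489097]
```

```bash
python3 -m pendant '[{"dx":-0.0005,"dy":0.004,"dz":0,"rx":-0.9,"ry":1.9,"rz":0.1,"hand":0.05},{"dx":0,"dy":0,"dz":0.01,"rx":0,"ry":0,"rz":0,"hand":0.05},{"dx":0,"dy":0,"dz":0.01,"rx":0,"ry":0,"rz":0,"hand":0.05},{"dx":0,"dy":0,"dz":0.01,"rx":0,"ry":0,"rz":0,"hand":0.05},{"dx":0,"dy":0,"dz":0.01,"rx":0,"ry":0,"rz":0,"hand":0.05},{"dx":0,"dy":0,"dz":0,"rx":0,"ry":0,"rz":0,"hand":0.05},{"dx":0,"dy":0,"dz":0,"rx":0,"ry":0,"rz":0,"hand":0.05}]'
python3 - <<'E'
from plan import *
Rt=tool(35); show(G+.0187*Rt[:,2],Rt)
t,s=grab("top"),grab("side")
f=lambda im,x,y,w,h:cv2.resize(np.array(im["frame"])[y:y+h,x:x+w,::-1],(400,400),interpolation=cv2.INTER_CUBIC)
cv2.imwrite("pics/at.png",np.hstack([f(t,250,190,50,50),f(s,225,130,60,60)]))
E
```

```text
clock: 4.37
position: [0.5545, 0.1525, 0.1075]
ee_rot: [0.3, 0.093, 0.949, -0.029]
contact_force: [0.2, -0.9, 0.4]
width: 0.0503
gripper_force: 0.0
pos [0.5545 0.1525 0.1075] shift now-tool mm [ 0.6 -1.1  3. ] target-tool mm [ 0.6 -1.1  3. ] turn deg [ 0.09  0.11 -0.04]
```

View pics/at.png

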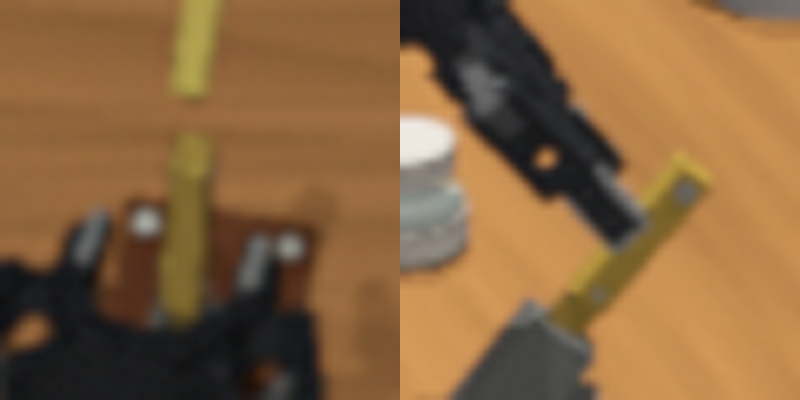

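Fingers straddle mid-case (side view: near finger about px (320,165)); top view suggests a shift of about 1–2 mm to -y.

```bash
python3 -m pendant '[{"dx":0.0005,"dy":-0.0013,"dz":0.003,"rx":0,"ry":0,"rz":0,"hand":0.02},{"dx":0,"dy":0,"dz":0,"rx":0,"ry":0,"rz":0,"hand":0.02},{"dx":0,"dy":0,"dz":0,"rx":0,"ry":0,"rz":0,"hand":0.02},{"dx":0,"dy":0,"dz":0,"rx":0,"ry":0,"rz":0,"hand":0.02},{"dx":0,"dy":0,"dz":0,"rx":0,"ry":0,"rz":0,"hand":0.02},{"dx":0,"dy":0,"dz":0,"rx":0,"ry":0,"rz":0,"hand":0.02}]' 20
python3 - <<'E'
from plan import *
Rt=tool(35); show(G+.0187*Rt[:,2],Rt)
E
python3 -m pendant '[{"dx":0,"dy":0,"dz":0,"rx":0,"ry":0,"rz":0,"hand":0.016},{"dx":0,"dy":0,"dz":0,"rx":0,"ry":0,"rz":0,"hand":0.016},{"dx":0,"dy":0,"dz":0,"rx":0,"ry":0,"rz":0,"hand":0.016}]' 20
```

```text
clock: 4.97
position: [0.5562, 0.1508, 0.1044]
ee_rot: [0.3, 0.094, 0.949, -0.028]
contact_force: [0.1, -0.2, 0.3]
width: 0.0201
gripper_force: 0.0
pos [0.5562 0.1508 0.1044] shift now-tool mm [ 0.4  0.3 -0.6] target-tool mm [ 0.4  0.3 -0.6] turn deg [ 0.09  0.1  -0.09]
clock: 5.22
position: [0.5561, 0.1507, 0.1043]
ee_rot: [0.3, 0.094, 0.949, -0.029]
contact_force: [0.3, -0.7, -0.2]
width: 0.0158
gripper_force: 0.0
```

```bash
python3 -m pendant '[{"dx":0,"dy":0,"dz":0,"rx":0,"ry":0,"rz":0,"hand":0.013},{"dx":0,"dy":0,"dz":0,"rx":0,"ry":0,"rz":0,"hand":0.01},{"dx":0,"dy":0,"dz":0,"rx":0,"ry":0,"rz":0,"hand":0.008},{"dx":0,"dy":0,"dz":0,"rx":0,"ry":0,"rz":0,"hand":0.008},{"dx":0,"dy":0,"dz":0,"rx":0,"ry":0,"rz":0,"hand":0.008}]' 22
```

```text
clock: 5.63
position: [0.5562, 0.1508, 0.1044]
ee_rot: [0.3, 0.093, 0.949, -0.028]
contact_force: [-0.3, 0.0, 0.0]
width: 0.0123
gripper_force: 21.4
```

```bash
python3 -m pendant '[{"dx":-0.00485,"dy":0,"dz":-0.0012,"rx":0,"ry":0,"rz":0,"hand":0.008},{"dx":-0.00485,"dy":0,"dz":-0.0012,"rx":0,"ry":0,"rz":0,"hand":0.008},{"dx":-0.00485,"dy":0,"dz":-0.0012,"rx":0,"ry":0,"rz":0,"hand":0.008},{"dx":-0.00485,"dy":0,"dz":-0.0012,"rx":0,"ry":0,"rz":0,"hand":0.008},{"dx":0,"dy":0,"dz":0,"rx":0,"ry":0,"rz":0,"hand":0.008}]'
python3 - <<'E'
from plan import *
Rt=tool(49); d=manip.get_state()["position"]-np.array([.5562,.1508,.1044]);print(-Rt[:,0]@d,Rt.T@d)
E
```

```text
clock: 6.05
position: [0.5694, 0.1481, 0.1197]
ee_rot: [0.3, 0.094, 0.949, -0.028]
contact_force: [-0.3, 0.5, -1.4]
width: 0.0125
gripper_force: 21.4
0.020411480852112203 [-2.04114809e-02 -9.93636509e-05  1.55191406e-04]
```

Clean so far: 20 mm drawn, with low force. Continuing.

```bash
python3 -m pendant '[{"dx":-0.0068,"dy":0,"dz":-0.0017,"rx":0,"ry":0,"rz":0,"hand":0.008},{"dx":-0.0068,"dy":0,"dz":-0.0017,"rx":0,"ry":0,"rz":0,"hand":0.008},{"dx":-0.0068,"dy":0,"dz":-0.0017,"rx":0,"ry":0,"rz":0,"hand":0.008},{"dx":-0.0068,"dy":0,"dz":-0.0017,"rx":0,"ry":0,"rz":0,"hand":0.008},{"dx":-0.0068,"dy":0,"dz":-0.0017,"rx":0,"ry":0,"rz":0,"hand":0.008},{"dx":-0.0068,"dy":0,"dz":-0.0017,"rx":0,"ry":0,"rz":0,"hand":0.008},{"dx":-0.0068,"dy":0,"dz":-0.0017,"rx":0,"ry":0,"rz":0,"hand":0.008},{"dx":-0.0068,"dy":0,"dz":-0.0017,"rx":0,"ry":0,"rz":0,"hand":0.008},{"dx":-0.0068,"dy":0,"dz":-0.0017,"rx":0,"ry":0,"rz":0,"hand":0.008},{"dx":0,"dy":0,"dz":0,"rx":0,"ry":0,"rz":0,"hand":0.008},{"dx":0,"dy":0,"dz":0,"rx":0,"ry":0,"rz":0,"hand":0.008}]'
python3 - <<'E'
from plan import *
Rt=tool(49); d=manip.get_state()["position"]-np.array([.5562,.1508,.1044]);print(Rt.T@d)
t,s=grab("top"),grab("side")
f=lambda im,x,y,w,h:cv2.resize(np.array(im["frame"])[y:y+h,x:x+w,::-1],(400,400),interpolation=cv2.INTER_CUBIC)
cv2.imwrite("pics/drawn.png",np.hstack([f(t,235,170,80,80),f(s,215,110,80,80)]))
E
```

```text
clock: 6.97
position: [0.6093, 0.1398, 0.1669]
ee_rot: [0.3, 0.094, 0.949, -0.029]
contact_force: [0.2, -0.5, -1.4]
width: 0.0122
gripper_force: 21.5
[-8.27319302e-02 -4.35406949e-04 -6.58602263e-05]
```

View pics/drawn.png

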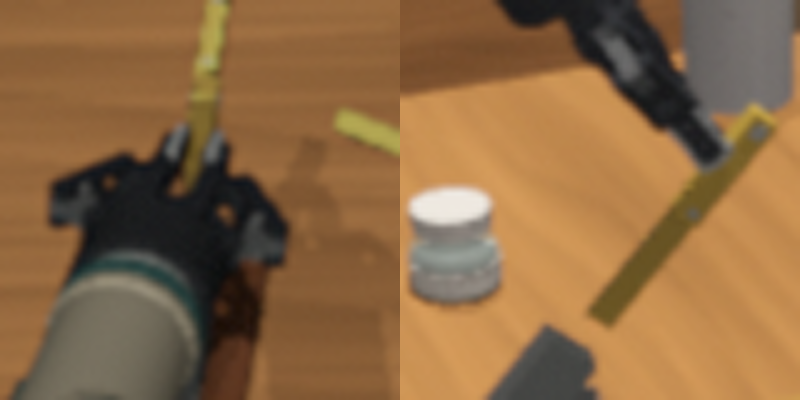

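The gauge is held at about 49° with its tip clear of the mouth. Now level it with 7 × 7°, lifting slightly at the same time.

```bash
python3 -m pendant '[{"dx":-0.01,"dy":0,"dz":-0.01,"rx":0,"ry":0,"rz":0,"hand":0.008},{"dx":-0.01,"dy":0,"dz":-0.01,"rx":0,"ry":3,"rz":0,"hand":0.008},{"dx":0,"dy":0,"dz":-0.005,"rx":0,"ry":5,"rz":0,"hand":0.008},{"dx":0,"dy":0,"dz":0,"rx":0,"ry":6,"rz":0,"hand":0.008},{"dx":0,"dy":0,"dz":0,"rx":0,"ry":6,"rz":0,"hand":0.008},{"dx":0,"dy":0,"dz":0,"rx":0,"ry":6,"rz":0,"hand":0.008},{"dx":0,"dy":0,"dz":0,"rx":0,"ry":6,"rz":0,"hand":0.008},{"dx":0,"dy":0,"dz":0,"rx":0,"ry":6,"rz":0,"hand":0.008},{"dx":0,"dy":0,"dz":0,"rx":0,"ry":6,"rz":0,"hand":0.008},{"dx":0,"dy":0,"dz":0,"rx":0,"ry":5,"rz":0,"hand":0.008},{"dx":0,"dy":0,"dz":0,"rx":0,"ry":0,"rz":0,"hand":0.008},{"dx":0,"dy":0,"dz":0,"rx":0,"ry":0,"rz":0,"hand":0.008}]'
cat >> plan.py <<'E'
M=np.array([.557,-.1763,0]);cx=np.array([np.cos(yaw),np.sin(yaw),0])
Rf=tool(-14)
def final(h): return M+.076*cx+[0,0,.0675+h]+.0187*Rf[:,2]
E
python3 - <<'E'
from plan import *
show(final(.12),Rf);print(final(.12),manip.get_state()["qpos"])
E
```

```text
clock: 8.07
position: [0.6123, 0.1389, 0.1968]
ee_rot: [-0.121, 0.097, 0.988, 0.012]
contact_force: [0.2, 0.1, -1.6]
width: 0.0123
gripper_force: 21.4
pos [0.6123 0.1389 0.1968] shift now-tool mm [ -83.1 -319.9    7.4] target-tool mm [ -82.8 -320.     7.7] turn deg [ 0.05  0.02 -0.07]
[ 0.62711481 -0.19018311  0.16935547] [ 0.07164712  0.49957601  1.19698376  0.06511157  1.68027721 -1.30293483]
```

```bash
python3 -m pendant '[{"dx":-0.0025,"dy":-0.01,"dz":0,"rx":0,"ry":0,"rz":0,"hand":0.008},{"dx":-0.0052,"dy":-0.02,"dz":0,"rx":0,"ry":0,"rz":0,"hand":0.008},{"dx":-0.0052,"dy":-0.02,"dz":0,"rx":0,"ry":0,"rz":0,"hand":0.008},{"dx":-0.0052,"dy":-0.02,"dz":0,"rx":0,"ry":0,"rz":0,"hand":0.008},{"dx":-0.0052,"dy":-0.02,"dz":0,"rx":0,"ry":0,"rz":0,"hand":0.008},{"dx":-0.0052,"dy":-0.02,"dz":0,"rx":0,"ry":0,"rz":0,"hand":0.008},{"dx":-0.0052,"dy":-0.02,"dz":0,"rx":0,"ry":0,"rz":0,"hand":0.008},{"dx":-0.0052,"dy":-0.02,"dz":0,"rx":0,"ry":0,"rz":0,"hand":0.008},{"dx":-0.0052,"dy":-0.02,"dz":0,"rx":0,"ry":0,"rz":0,"hand":0.008},{"dx":-0.0052,"dy":-0.02,"dz":0,"rx":0,"ry":0,"rz":0,"hand":0.008},{"dx":-0.0052,"dy":-0.02,"dz":0,"rx":0,"ry":0,"rz":0,"hand":0.008},{"dx":-0.0052,"dy":-0.02,"dz":0,"rx":0,"ry":0,"rz":0,"hand":0.008}]'
python3 -m pendant '[{"dx":-0.0052,"dy":-0.02,"dz":0,"rx":0,"ry":0,"rz":0,"hand":0.008},{"dx":-0.0052,"dy":-0.02,"dz":0,"rx":0,"ry":0,"rz":0,"hand":0.008},{"dx":-0.0052,"dy":-0.02,"dz":0,"rx":0,"ry":0,"rz":0,"hand":0.008},{"dx":-0.0052,"dy":-0.02,"dz":0,"rx":0,"ry":0,"rz":0,"hand":0.008},{"dx":-0.0025,"dy":-0.01,"dz":0,"rx":0,"ry":0,"rz":0,"hand":0.008},{"dx":0,"dy":0,"dz":0,"rx":0,"ry":0,"rz":0,"hand":0.008},{"dx":0,"dy":0,"dz":0,"rx":0,"ry":0,"rz":0,"hand":0.008}]'
python3 - <<'E'
from plan import *
show(final(.12),Rf);show(final(.06),Rf);print(manip.get_state()["qpos"])
t,s=grab("top"),grab("side")
f=lambda im,x,y,w,h:cv2.resize(np.array(im["frame"])[y:y+h,x:x+w,::-1],(400,400),interpolation=cv2.INTER_CUBIC)
cv2.imwrite("pics/over.png",np.hstack([f(t,335,165,90,90),f(s,255,180,110,110)]))
E
```

```text
clock: 9.07
position: [0.6223, -0.098, 0.1861]
ee_rot: [-0.119, 0.096, 0.988, 0.012]
contact_force: [0.1, -0.6, -2.0]
width: 0.0122
gripper_force: 22.0
clock: 9.65
position: [0.6277, -0.1893, 0.1795]
ee_rot: [-0.12, 0.097, 0.988, 0.013]
contact_force: [0.4, 0.2, -1.8]
width: 0.0119
gripper_force: 22.0
pos [ 0.6277 -0.1893  0.1795] shift now-tool mm [-2.1 -1.   9.9] target-tool mm [-2.1 -1.   9.9] turn deg [ 0.16  0.14 -0.  ]
pos [ 0.6277 -0.1893  0.1795] shift now-tool mm [-16.4  -1.2  68.2] target-tool mm [-16.6  -1.   68.1] turn deg [ 0.16  0.14 -0.  ]
[-0.37500248  0.56098387  1.12961465 -0.04026715  1.68954142 -1.74986526]
```

View pics/over.png

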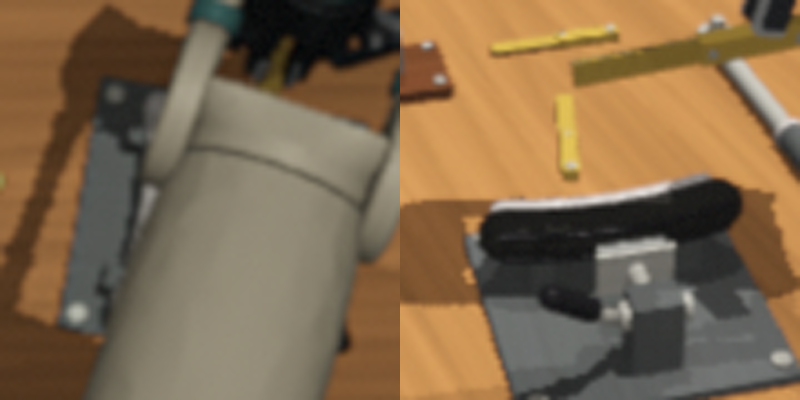

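The gauge is high over the mount and roughly parallel to the tyre. Descend to about 6 cm above it, then check the gauge in the side view.

```bash
python3 -m pendant '[{"dx":-0.0016,"dy":-0.001,"dz":0.007,"rx":0,"ry":0,"rz":0,"hand":0.008},{"dx":-0.0016,"dy":0,"dz":0.007,"rx":0,"ry":0,"rz":0,"hand":0.008},{"dx":-0.0016,"dy":0,"dz":0.007,"rx":0,"ry":0,"rz":0,"hand":0.008},{"dx":-0.0016,"dy":0,"dz":0.007,"rx":0,"ry":0,"rz":0,"hand":0.008},{"dx":-0.0016,"dy":0,"dz":0.007,"rx":0,"ry":0,"rz":0,"hand":0.008},{"dx":-0.0016,"dy":0,"dz":0.007,"rx":0,"ry":0,"rz":0,"hand":0.008},{"dx":-0.0016,"dy":0,"dz":0.007,"rx":0,"ry":0,"rz":0,"hand":0.008},{"dx":-0.0016,"dy":0,"dz":0.007,"rx":0,"ry":0,"rz":0,"hand":0.008},{"dx":-0.002,"dy":0,"dz":0.007,"rx":0,"ry":0,"rz":0,"hand":0.008},{"dx":0,"dy":0,"dz":0,"rx":0,"ry":0,"rz":0,"hand":0.008},{"dx":0,"dy":0,"dz":0,"rx":0,"ry":0,"rz":0,"hand":0.008}]'
python3 - <<'E'
from plan import *
show(final(.065),Rf)
S=grab("side")
h=cv2.cvtColor(np.array(S["frame"]),cv2.COLOR_RGB2HSV)
gx=-Rf  # predicted
s=manip.get_state();Rn=RQ(s["ee_rot"]).as_matrix();O=s["position"]-.0187*Rn[:,2];ax=Rn@R.from_rotvec([0,14,0],degrees=True).inv().as_matrix()@np.array([-1,0,0])
print("axis",ax,"O",O)
pts=[O+x*ax for x in(-.115,-.076,-.0375,.0375)];px=proj(S,np.array(pts));print("pred px",px)
fr=np.array(S["frame"])[:,:,::-1].copy();x0,y0,k=280,160,8
im=cv2.resize(fr[y0:y0+75,x0:x0+100],(800,600),interpolation=cv2.INTER_CUBIC)
for p in px: cv2.circle(im,tuple(int(v) for v in (p+.5-[x0,y0])*k),4,(0,0,255),-1)
g=proj(S,[M+[0,0,.0675]])[0];cv2.circle(im,tuple(int(v) for v in (g+.5-[x0,y0])*k),5,(255,0,0),-1)
cv2.imwrite("pics/fin.png",im)
E
```

```text
clock: 10.67
position: [0.6272, -0.1906, 0.1133]
ee_rot: [-0.121, 0.097, 0.988, 0.013]
contact_force: [-0.2, -0.5, -1.3]
width: 0.0118
gripper_force: 21.9
pos [ 0.6272 -0.1906  0.1133] shift now-tool mm [ 0.4  0.4 -1. ] target-tool mm [ 0.4  0.4 -1. ] turn deg [0.14 0.03 0.01]
axis [ 0.9808808  -0.19460317  0.00157086] O [ 0.63192078 -0.19164101  0.13202367]
pred px [[302.29280719 222.22117024]
 [319.23660502 219.81770449]
 [335.65250012 217.48902901]
 [366.77621625 213.07372714]]
```

View pics/fin.png

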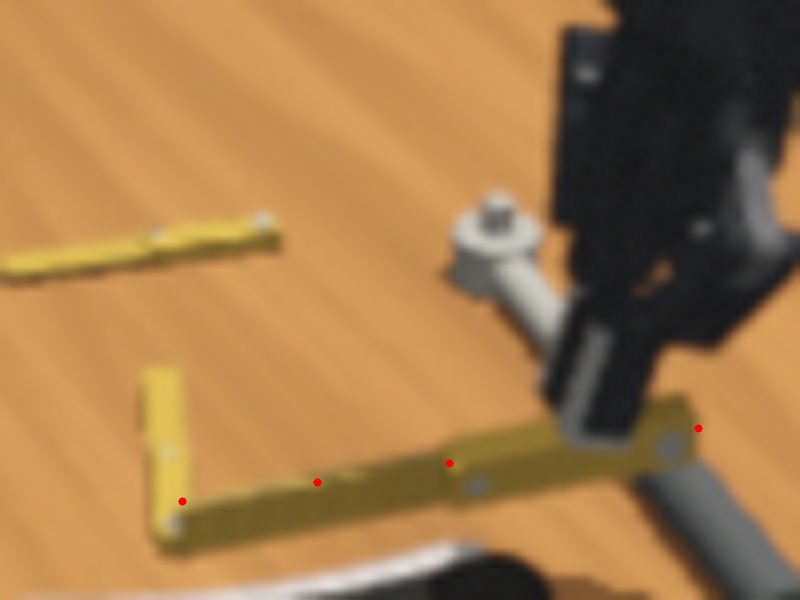

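The gauge's blades are about 2.5° tip-down compared with the prediction: tip centre at about (175,528) against the predicted (182,502), case end matching. I'll trim that, let it settle, and hand in.

```bash
python3 -m pendant '[{"dx":0,"dy":0,"dz":0,"rx":0,"ry":1.2,"rz":0,"hand":0.008},{"dx":0,"dy":0,"dz":0,"rx":0,"ry":1.2,"rz":0,"hand":0.008},{"dx":0,"dy":0,"dz":0,"rx":0,"ry":0,"rz":0,"hand":0.008},{"dx":0,"dy":0,"dz":0,"rx":0,"ry":0,"rz":0,"hand":0.008},{"dx":0,"dy":0,"dz":0,"rx":0,"ry":0,"rz":0,"hand":0.008},{"dx":0,"dy":0,"dz":0,"rx":0,"ry":0,"rz":0,"hand":0.008},{"dx":0,"dy":0,"dz":0,"rx":0,"ry":0,"rz":0,"hand":0.008},{"dx":0,"dy":0,"dz":0,"rx":0,"ry":0,"rz":0,"hand":0.008}]'
python3 - <<'E'
from plan import *
show(final(.065),Rf)
S=grab("side");h=cv2.cvtColor(np.array(S["frame"]),cv2.COLOR_RGB2HSV)
b=(h[...,0]>18)&(h[...,0]<35)&(h[...,1]>120);b[:, :304]=0;b[:,348:]=0;b[:215]=0
p=np.argwhere(b)[:,::-1].astype(np.float32);l=cv2.fitLine(p,cv2.DIST_HUBER,0,.01,.01)[:,0];print("slope",l[1]/l[0],l,"pred -.142")
print(manip.sign_off())
E
```

```text
clock: 11.38
position: [0.6274, -0.1906, 0.1142]
ee_rot: [-0.141, 0.097, 0.985, 0.015]
contact_force: [0.2, -0.5, -1.3]
width: 0.012
gripper_force: 21.9
pos [ 0.6274 -0.1906  0.1142] shift now-tool mm [ 0.4  0.4 -0.1] target-tool mm [ 0.4  0.4 -0.1] turn deg [ 0.12 -2.28  0.01]
slope -0.15664709 [ 9.8795211e-01 -1.5475982e-01  3.2505682e+02  2.1996681e+02] pred -.142
the job is handed in; nothing more can be done
None
```

I handed the job in at about 11.5 s: the gauge is gripped at about 22 N, close to level and on edge, with its blades above the gap about 6 cm over the tyre's top by my measurements; the hand-in returned no verdict.

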